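Shim up the gauging jaw and hold it clamped

TASK

The white nylon bushing standing in the gap of the gauging fixture is a reject: lift it out and drop it into the red reject box. Then stand aluminium shims from the wooden rack upright and square in the gap, side by side, as many as it takes for the sliding jaw to clamp them firmly against the blue anvil when you push its black handle; leave the rest in the rack. Finish while still holding the handle pushed, with the shims clamped, and do not disturb the other things on the bench.

Things in the scene. Friction and masses are not known exactly. Their poses are not given: they have to be found in the camera images.
- fixture: Gauging fixture fixed to the bench: dark steel bed 90 x 220 x 12 mm (x, y, z). Origin at the centre of its underside. Its y axis is the jaw's closing direction; the gap between the jaw's and the anvil's faces is 40 mm wide along x (-20 to 20 mm), open at the top and both x sides; its floor is the bed's top, 12 mm above the bench.
- jaw: Sliding grey steel jaw on the bed, axes as the fixture's. Origin at the foot of its clamping face, mid-width, on the bed's top; face 40 mm wide, 35 mm high, looks to +y. A return spring (2.3 N, 4.4 N at full travel) keeps it open, face at fixture y = 0, unless pushed; it slides 24 mm to +y to an end stop, and clamps shims only if it meets them before that.
- handle: Black upright block on the jaw's tail, 26 mm (x) by 16 mm (y), from 20 to 76 mm above its origin. Origin on its axis at the bed's top, 65 mm to -y of the jaw's face when not pushed. It drives the jaw through a 1.2 N/mm spring: pushed to +y it leads the jaw by up to 12 mm, then is solid; a lead of about 9 mm clamps well, less may not slide the shims home. Let go, both spring back.
- anvil: Blue anvil block with a steel face, fixed on the bed opposite the jaw, face 40 mm wide and 35 mm high, block 36 mm long. Origin at the foot of its face, centre of its width, on the bed's top; the face looks to -y of the fixture. It is set differently each time: the fully open gap is 26 to 48 mm.
- bushing: Rejected white nylon bushing, a tube of 20 mm outside diameter, 60 mm long, standing on end in the gap at the start. Origin at the centre of its lower end, z along its axis. 18 g.
- bushing_mid (a point): Middle of the bushing's axis, 30 mm above its origin.
- reject_box: Red open reject box fixed on the bench, 130 x 150 x 50 mm (x, y, z), walls and floor 4 mm. Origin at the centre of its underside. It and the rack may change sides.
- rack: Dark wooden rack fixed on the bench, 70 x 115 x 28 mm, with three slots 34 mm apart along its y, 20 mm deep (floor at 8 mm), in which the shims stand. Origin at the centre of its underside.
- shim1: Ground aluminium shim, 14 mm thick (along its y), 90 g, T-shaped upside down: body 44 mm wide (x) and 35 mm high, above it a grip tab 22 mm wide (x), also 14 mm thick, from 35 to 70 mm height. Origin at the centre of its underside, z up. Stands upright in the rack at the start.
- shim2: Ground aluminium shim, 14 mm thick (along its y), 90 g, T-shaped upside down: body 44 mm wide (x) and 35 mm high, above it a grip tab 22 mm wide (x), also 14 mm thick, from 35 to 70 mm height. Origin at the centre of its underside, z up. Stands upright in the rack at the start.
- shim3: Ground aluminium shim, 14 mm thick (along its y), 90 g, T-shaped upside down: body 44 mm wide (x) and 35 mm high, above it a grip tab 22 mm wide (x), also 14 mm thick, from 35 to 70 mm height. Origin at the centre of its underside, z up. Stands upright in the rack at the start.
- spacer_ring: Gunmetal spacer ring lying flat, 52 mm outside, 32 mm inside diameter, 14 mm high; origin at the centre of its underside. Leave alone.
- dial_gauge: Dial gauge on a stand, 195 mm high, base 50 x 60 mm, dial overhanging 75 mm to its +y; origin at the centre of the base's underside. Leave alone.
- oil_bottle: Amber bottle, 50 mm diameter, 120 mm high; origin at the centre of its underside. Leave alone.
- screwdriver: Screwdriver 180 mm long lying on the bench. Leave alone.
- ball_center (a point): Centre of the 28 mm chrome bearing ball in the steel catch cup (80 mm across, 60 mm high) below the chute. Leave alone.

How it is judged:
On the way:
1. the bushing lies released in the reject box (x of bushing_mid in the frame of reject_box between -0.063 and 0.063 m and y of bushing_mid in the frame of reject_box between -0.073 and 0.073 m and height (world z) of bushing_mid below 0.05 m and contact force between the fingers and bushing below 0.1 N and linear speed of bushing below 0.05 m/s), for 0.2 s.
At the end, for the whole second after the job is handed in: Bushing at rest in the box; each shim within 12 mm of its start in the rack, or released on the bed in the gap, within 12 mm of its middle line and 0.12 rad of upright and square; shims press jaw and anvil with over 2 N each; fingers push the handle with over 2 N (all of step 1 and (distance of shim1 from where it was at the start of the episode below 0.012 m or (x of shim1 in the frame of fixture between -0.012 and 0.012 m and y of shim1 in the frame of fixture between 0 and 0.05 m and z of shim1 in the frame of fixture between 0.008 and 0.016 m and angle between shim1's own z axis and vertical below 0.12 rad and angle between the y axis of shim1 and the y axis of fixture, either way round below 0.12 rad and contact force between the fingers and shim1 below 0.1 N)) and (distance of shim2 from where it was at the start of the episode below 0.012 m or (x of shim2 in the frame of fixture between -0.012 and 0.012 m and y of shim2 in the frame of fixture between 0 and 0.05 m and z of shim2 in the frame of fixture between 0.008 and 0.016 m and angle between shim2's own z axis and vertical below 0.12 rad and angle between the y axis of shim2 and the y axis of fixture, either way round below 0.12 rad and contact force between the fingers and shim2 below 0.1 N)) and (distance of shim3 from where it was at the start of the episode below 0.012 m or (x of shim3 in the frame of fixture between -0.012 and 0.012 m and y of shim3 in the frame of fixture between 0 and 0.05 m and z of shim3 in the frame of fixture between 0.008 and 0.016 m and angle between shim3's own z axis and vertical below 0.12 rad and angle between the y axis of shim3 and the y axis of fixture, either way round below 0.12 rad and contact force between the fingers and shim3 below 0.1 N)) and (contact force between jaw and shim1 above 2 N or contact force between jaw and shim2 above 2 N or contact force between jaw and shim3 above 2 N) and (contact force between anvil and shim1 above 2 N or contact force between anvil and shim2 above 2 N or contact force between anvil and shim3 above 2 N) and contact force between the fingers and handle above 2 N); the arm keeps its last pose, push and grip.
It fails at once if the spacer ring is moved more than 30 mm (distance of spacer_ring from where it was at the start of the episode above 0.03 m).
It fails at once if the dial gauge is moved more than 30 mm (distance of dial_gauge from where it was at the start of the episode above 0.03 m).
It fails at once if the oil bottle is moved more than 30 mm (distance of oil_bottle from where it was at the start of the episode above 0.03 m).
It fails at once if the screwdriver is moved more than 30 mm (distance of screwdriver from where it was at the start of the episode above 0.03 m).
It fails at once if the bearing ball is moved more than 30 mm (distance of ball_center from where it was at the start of the episode above 0.03 m).
It also fails if it takes over 72 s, if anything falls off the work surface, if the arm or the gripper's body presses on something with over 40 N, if the wrist force passes 120 N, or if a joint passes its speed limit or range.

ROBOT

A 6-joint arm with a two-finger parallel gripper is mounted at the origin on the work surface. World frame = base frame: x ahead of the robot, y to its left, z up, the work surface at z = 0. Lengths are in m, angles in rad, forces in N, time in s.
With the tool pointing down it reaches from about 0.3 to 0.75 m from the base axis. Payload 8.5 kg.
Tool frame: the origin (TCP) lies at the very end of the fingers, on their centre line; the grasp point (between the pads) lies 19 mm behind it; z points along the fingers, y is the direction in which the jaws open and shut (so a half turn about z gives the same grasp; the last joint's range is limited). The gripper opens to 85 mm and grips with 20 to 120 N. Pads are 22 mm wide; open, the fingers measure 114 mm over their backs; the gripper's body (76 mm by 85 mm) begins 54 mm behind the grasp point. The pads swing forward as they close: fully open they stand 13 mm farther back than shut.
Start: joints at [0.947, 0.381, 1.297, -0, 1.464, -0.215], TCP at [0.219, 0.505, 0.231] pointing down, gripper open.
Joint ranges: [-3.11, 3.11], [-0.89, 2.33], [0.22, 2.48], [-1.42, 4.56], [0.17, 2.85], [-2.88, 2.88]. Speed limits (rad/s): [2.39, 2.39, 3.14, 3.14, 3.14, 3.14].

INTERFACE

Orientations are given as a unit quaternion [w, x, y, z].
In Python, from cell import r gives the robot as it stands.
- The arm moves only by the tool jog_arm, never from a script. Its argument "plan" is text: rows parted by semicolons, each of 5 numbers parted by spaces: the shift along the tool's x, y, z in units of 60 cm (1.0 is 60 cm), then the turn about the tool's z in units of pi rad (1.0 is pi rad), then the closure, from -1 (fully open) to 1 (shut). A call has 1 to 5 rows; each row shifts and turns the commanded pose from where the row before left it, along the tool's axes as they then stand; what a row does not reach is not made up. A row lasts 1/8 s, in which the tool goes at most 62.5 mm and 10.7 degrees, less where a joint would pass 70% of its speed; a pose out of reach is approached as far as the arm can. A call with a number of a shift or a turn outside -1 to 1 is refused whole. A call with a gripper value outside its range is refused whole. The fingers move at their own pace and stop on an object; the grip force is fixed at half the most. Time passes only in rows, so rows that do not move let the fingers close. It gives the time, the measured TCP pose, the force and the opening at its end, in the units of the state.
- r.read_state(): the state, without advancing time (a new reading comes with each control period).
- r.read_camera(name): name is "side" or "top"; returns a dict with "pixels" (384x512x3 uint8, red, green, blue), "intrinsics" (3x3 intrinsics, pixels), "rvec" (rotation vector, rad) and "tvec" (3), from world to camera coordinates, as OpenCV has them. Camera axes: x right, y down, z forward; pixel columns grow to the right and rows downward; lengths in m; the calibration is good to about 2 mm. A picture is of the moment at which its call begins. There is no depth.
- r.close_job(): hands the job in, once; it reports no verdict.
The state is a dict: "t": time; "joint_pos": joint angles; "joint_velocities": joint speeds; "joint_torque": joint torques, N m; "eef_pos": TCP position; "ee_rot": TCP orientation; "wrist_force": force on the tool from outside, world axes, zero at the start; "ft_torque": the same for the moment, N m; "width": opening from 0.0 (shut) to 1.0 (fully open).
Only numpy, scipy, OpenCV 4.12 (cv2) and the standard library are available. Lean on these libraries where they do the work, as an engineer would, in place of code of your own. Each camera call takes 0.05 s, during which the arm holds its last target.

## Working session

There is one attempt and no reset: what is moved stays moved. The work goes in short steps, Python scripts to look and compute and a tool call to move; the robot and the scene stay as the last step left them, time stands still between calls to the robot, and variables do not carry over. Pictures are saved under pics/ and viewed, and the job is handed in when it is done.

Besides the shell and the picture viewer there is one more tool, called after "Emit:" by a JSON object that holds its "op" and its "data". jog_arm: Moves the arm, as the interface text tells. Its arguments: {"type":"object","properties":{"plan":{"type":"string"}},"required":["plan"]}

```bash
mkdir -p pics; python3 - <<'E'
from cell import r
import cv2,pickle
print(r.read_state())
for n in("side","top"):
    c=r.read_camera(n); pickle.dump(c,open(f"{n}0.pkl","wb"))
    cv2.imwrite(f"pics/{n}0.png",cv2.resize(c["pixels"][:,:,::-1],(800,600),interpolation=cv2.INTER_CUBIC))
    print(n,c["intrinsics"],c["rvec"],c["tvec"])
E
```

```text
{'t': 0.0, 'joint_pos': array([ 9.46696382e-01,  3.81197356e-01,  1.29826618e+00, -9.11170844e-06,
        1.46360646e+00, -2.15303586e-01]), 'joint_velocities': array([ 0.00050663,  0.00125443, -0.0006795 , -0.00097181, -0.00013059,
       -0.00128417]), 'joint_torque': array([ 5.40407927e-04, -4.48462951e+01, -2.31274635e+01, -1.41132750e-04,
        4.77865135e-03,  1.59268336e-05]), 'eef_pos': array([0.21845596, 0.50443009, 0.23070923]), 'ee_rot': array([-2.96863017e-04,  2.02977368e-01,  9.79183151e-01, -6.76406890e-04]), 'wrist_force': array([-0.40764868, -0.11219336,  0.16424666]), 'ft_torque': array([-0.01918297, -0.01082244, -0.05204236]), 'width': 0.9963664849489671}
side [[362.41587303   0.         256.40830868]
 [  0.         362.41587303 185.08827473]
 [  0.           0.           1.        ]] [ 2.44314438 -0.23087787  0.06200816] [-0.55968797  0.16604285  0.95549996]
top [[441.28405829   0.         256.95327731]
 [  0.         441.28405829 188.61853334]
 [  0.           0.           1.        ]] [ 2.15689066 -2.21814439  0.05525152] [0.06940259 0.58635127 1.55276434]
```

View pics/side0.png

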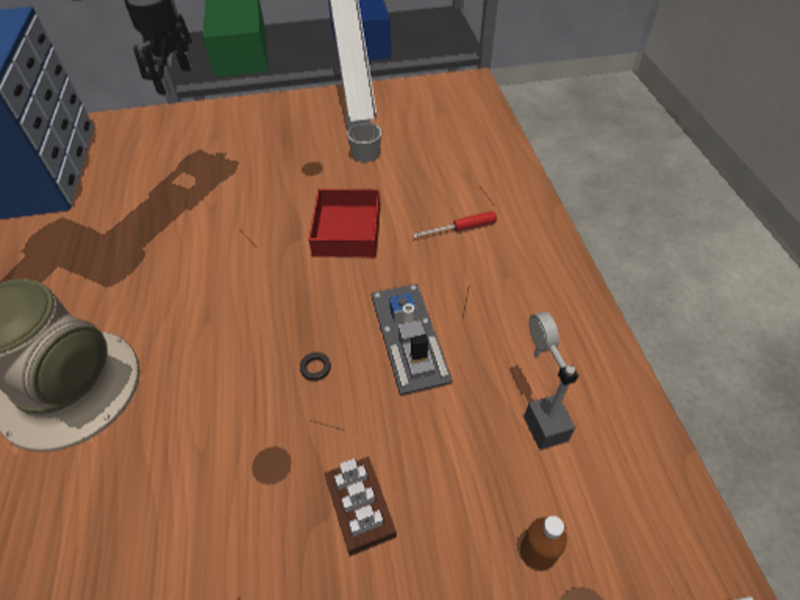

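View pics/top0.png

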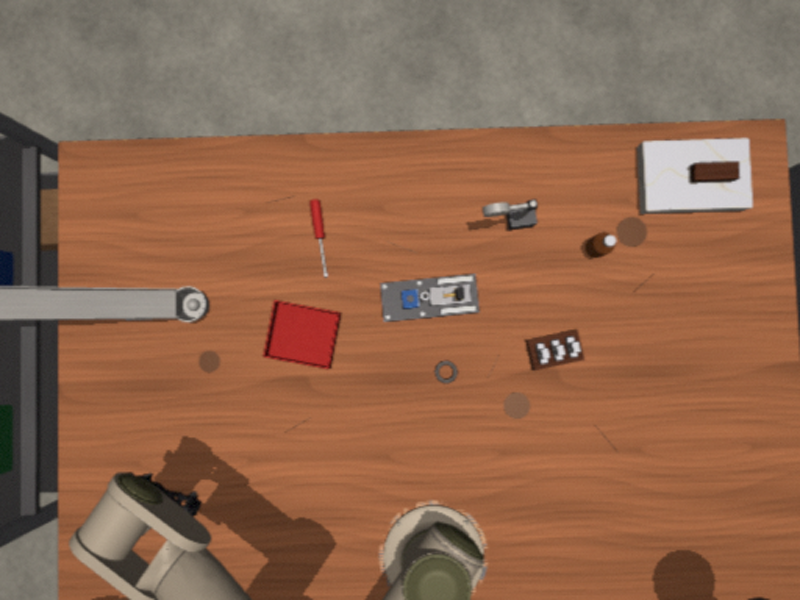

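The side view shows the fixture at about (410,340), the rack at (360,505) and the red box at (345,222), all in 800-px scale. The top view has the fixture at (430,298), the rack at (555,350) and the box at (303,335). Next I'll crop closer.

```bash
cat >h.py <<'E'
import numpy as np,cv2,pickle
from cell import r
def shot(n,tag):
    c=r.read_camera(n); pickle.dump(c,open(f"{n}{tag}.pkl","wb")); return c
def load(n,tag): return pickle.load(open(f"{n}{tag}.pkl","rb"))
def crop(c,x0,y0,w,h,name,k=None):
    k=k or min(800/w,600/h)
    p=c["pixels"][y0:y0+h,x0:x0+w,::-1]
    im=cv2.resize(p,None,fx=k,fy=k,interpolation=cv2.INTER_CUBIC)
    st=10
    for u in range((x0//st+1)*st,x0+w,st):
        X=int((u-x0+.5)*k); cv2.line(im,(X,0),(X,6),(0,255,255),1); cv2.putText(im,str(u),(X-10,18),0,.4,(0,255,255),1)
    for v in range((y0//st+1)*st,y0+h,st):
        Y=int((v-y0+.5)*k); cv2.line(im,(0,Y),(6,Y),(0,255,255),1); cv2.putText(im,str(v),(8,Y+4),0,.4,(0,255,255),1)
    cv2.imwrite(f"pics/{name}.png",im)
def proj(c,P):
    return cv2.projectPoints(np.atleast_2d(np.array(P,float)),c["rvec"],c["tvec"],c["intrinsics"],None)[0][:,0]
def back(c,uv,z):
    R=cv2.Rodrigues(c["rvec"])[0]; C=-R.T@c["tvec"]
    d=R.T@np.linalg.inv(c["intrinsics"])@np.array([uv[0],uv[1],1.]); 
    return C+d*(z-C[2])/d[2]
def tri(c1,uv1,c2,uv2):
    P=[c["intrinsics"]@np.c_[cv2.Rodrigues(c["rvec"])[0],c["tvec"]] for c in(c1,c2)]
    X=cv2.triangulatePoints(P[0],P[1],np.array(uv1,float).reshape(2,1),np.array(uv2,float).reshape(2,1))
    return (X[:3]/X[3]).ravel()
E
python3 - <<'E'
from h import *
s=load("side",0);t=load("top",0)
crop(s,230,175,70,80,"s_fix",7.5);crop(s,200,285,65,75,"s_rack",8)
crop(t,235,170,80,45,"t_fix",10);crop(t,330,205,50,35,"t_rack",15);crop(t,165,185,60,55,"t_box",10)
E
```

```text
(no output)
```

View pics/s_fix.png

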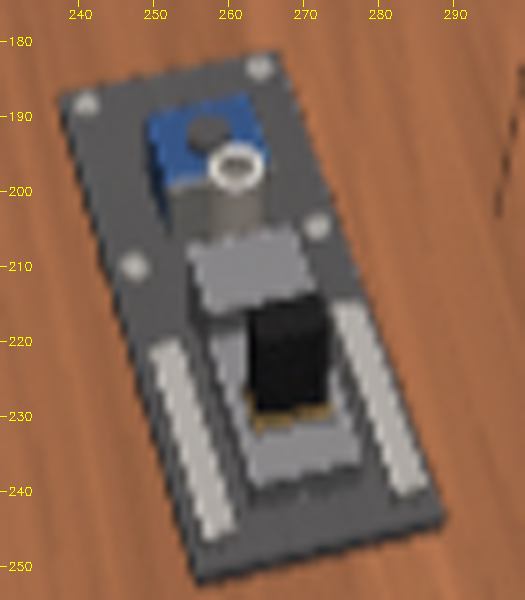

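View pics/t_fix.png

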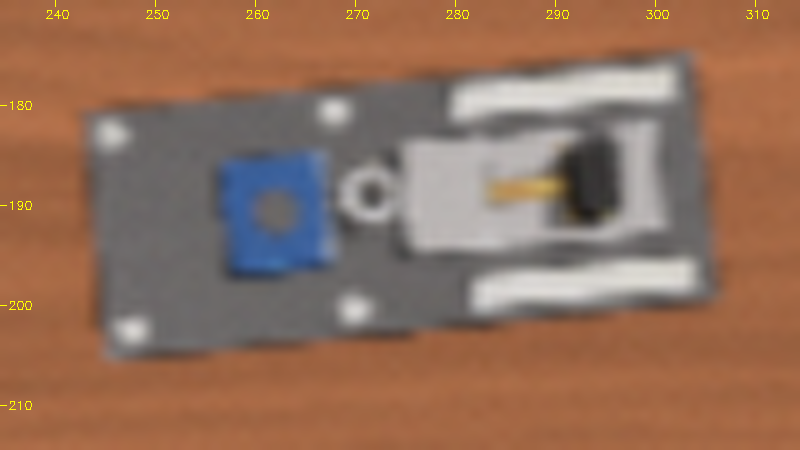

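View pics/s_rack.png

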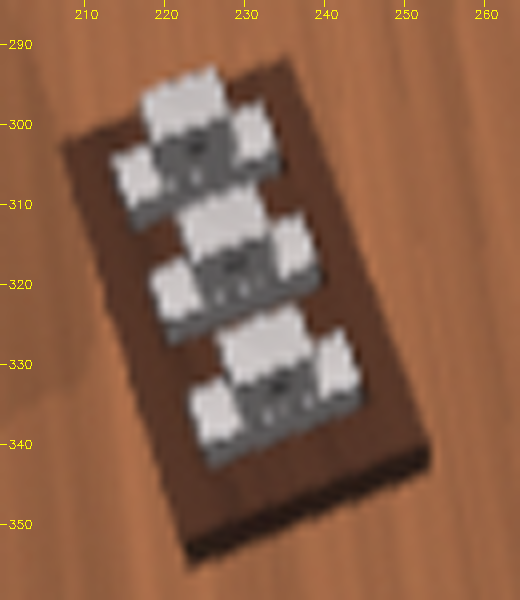

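View pics/t_rack.png

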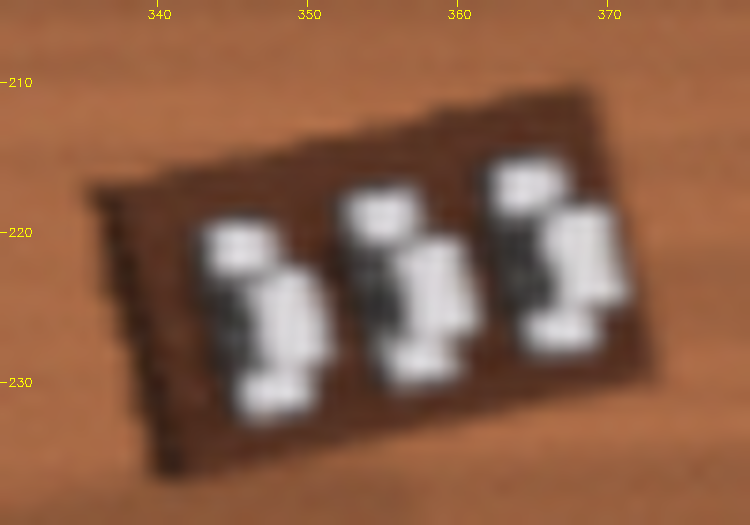

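View pics/t_box.png

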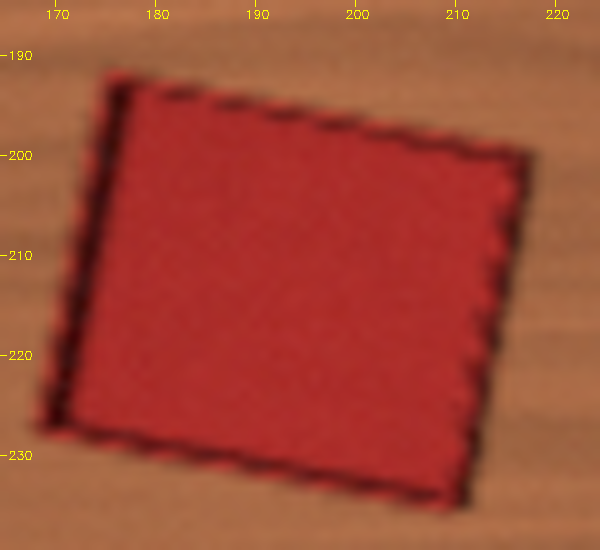

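```bash
cat >fit.py <<'E'
from h import *
from scipy.optimize import least_squares
s=load("side",0);t=load("top",0)
def fit(obs,x0,npar=0):
    # obs: (cam, local fn(p), uv)
    def res(p):
        o=[]
        for c,L,uv in obs:
            L=L(p) if callable(L) else L
            a=p[2];W=[p[0]+np.cos(a)*L[0]-np.sin(a)*L[1],p[1]+np.sin(a)*L[0]+np.cos(a)*L[1],L[2]]
            o.append(proj(c,W)[0]-uv)
        return np.array(o).ravel()
    q=least_squares(res,x0); print(np.round(q.x,4),"rms",np.sqrt((q.fun**2).mean()));print(np.round(q.fun.reshape(-1,2),1).tolist()); return q.x
if __name__=="__main__":
    z=.012;h=.047
    F=[(t,(.045,.11,z),(243,180.7)),(t,(.045,-.11,z),(303.5,174.7)),(t,(-.045,-.11,z),(306,199.3)),(t,(-.045,.11,z),(245,205.2)),
    (s,(-.045,.11,z),(237.5,187.4)),(s,(.045,.11,z),(266.6,181.4)),(s,(.045,-.11,z),(288.8,243.2)),(s,(-.045,-.11,z),(255.8,251.8)),
    (t,(.02,0,h),(275,183.5)),(t,(-.02,0,h),(275.7,194.3)),(s,(-.02,0,h),(254.6,207.2)),(s,(.02,0,h),(268.8,204.1)),
    (t,lambda p:(.02,p[3],h),(267,184.7)),(t,lambda p:(-.02,p[3],h),(267.7,196)),(s,lambda p:(-.02,p[3],h),(251.9,199.8))]
    fit(F,[.5,-.0,0,.03])
    for cam in (s,t): fit([o for o in F if o[0] is cam],[.5,0,0,.03])
    z=.028
    R=[(t,(.035,.0575,z),(337.6,217)),(t,(.035,-.0575,z),(368.8,210.4)),(t,(-.035,-.0575,z),(373.2,229.7)),(t,(-.035,.0575,z),(342.2,236)),
    (s,(-.035,.0575,z),(207.6,302)),(s,(.035,.0575,z),(235.5,291.8)),(s,(.035,-.0575,z),(253.3,340.5)),(s,(-.035,-.0575,z),(222.9,352.6))]
    S={1:dict(tt=(348.8,225.6),a=(345.5,221),b=(347.8,230.7),st=(222.6,297),sa=(231.1,301),sb=(216.6,306.8)),
       0:dict(tt=(358.8,223.6),a=(355,218.8),b=(357.5,228.5),st=(227.4,312.3),sa=(236.4,315.1),sb=(221.8,320.8)),
       -1:dict(tt=(368.6,221.5),a=(364.8,216.8),b=(367,226.4),st=(232.6,327.4),sa=(241.8,330.4),sb=(226.4,335.8))}
    allS=[]
    for k,d in S.items():
        y=.034*k
        allS+=[(t,(0,y,.078),d['tt']),(t,(.0165,y,.043),d['a']),(t,(-.0165,y,.043),d['b']),(s,(0,y,.078),d['st']),(s,(.0165,y,.043),d['sa']),(s,(-.0165,y,.043),d['sb'])]
    fit(R,[.4,-.25,.2]); fit(allS,[.4,-.25,.2])
    for cam in (s,t): fit([o for o in R+allS if o[0] is cam],[.4,-.25,.2])
    print("all");fit(R+allS,[.4,-.25,.2])
    fit([(t,(.065,.075,.05),(176,192.3)),(t,(.065,-.075,.05),(217.7,199.5)),(t,(-.065,-.075,.05),(211,235)),(t,(-.065,.075,.05),(168.5,227.5))],[.4,.3,-.1])
E
python3 fit.py
```

```text
[ 0.5822 -0.0098  0.0679  0.0268] rms 0.3552837092290266
[[-0.3, -0.4], [0.5, -0.3], [0.6, 0.1], [0.1, 0.2], [-0.4, -0.4], [0.1, -0.5], [0.5, 0.4], [-0.1, -0.3], [-0.6, 0.1], [-0.2, 0.7], [-0.3, 0.4], [-0.1, 0.4], [-0.3, -0.4], [0.1, -0.3], [0.0, 0.1]]
[ 0.5823 -0.0098  0.0675  0.0272] rms 0.32912655533460605
[[-0.3, -0.4], [0.2, -0.5], [0.5, 0.4], [-0.1, -0.3], [-0.2, 0.4], [-0.0, 0.4], [0.0, -0.0]]
[ 0.5821 -0.0098  0.0684  0.0266] rms 0.3736652871004154
[[-0.3, -0.4], [0.5, -0.3], [0.6, 0.2], [0.1, 0.2], [-0.6, 0.1], [-0.2, 0.7], [-0.2, -0.3], [0.2, -0.2]]
[ 0.456  -0.2894  0.1811] rms 0.4183732779627023
[[-0.3, -0.1], [0.4, -0.3], [0.5, -0.1], [-0.6, 0.4], [-0.4, 0.5], [0.7, 0.0], [0.3, -0.5], [-0.6, 0.0]]
[ 0.4554 -0.289   0.1883] rms 0.25709324421074253
[[-0.1, 0.3], [0.1, -0.1], [-0.0, -0.5], [0.0, 0.6], [-0.1, 0.2], [0.3, -0.3], [-0.3, 0.1], [0.2, 0.0], [-0.2, -0.4], [0.2, -0.1], [-0.4, 0.2], [-0.2, 0.1], [-0.4, 0.1], [-0.1, -0.0], [-0.1, -0.4], [0.2, 0.2], [-0.6, -0.3], [0.1, 0.2]]
[ 0.4556 -0.289   0.1839] rms 0.36281549618429204
[[-0.6, 0.4], [0.5, -0.2], [0.2, -0.7], [-0.7, -0.2], [0.2, 0.6], [0.1, 0.2], [0.5, -0.4], [0.3, -0.1], [-0.3, 0.2], [-0.1, 0.0], [0.3, 0.2], [-0.5, -0.2], [0.2, 0.2]]
[ 0.4553 -0.2894  0.1825] rms 0.2836487274419408
[[-0.4, 0.1], [0.4, -0.2], [0.5, 0.1], [-0.6, 0.6], [0.0, 0.2], [0.3, -0.1], [0.0, -0.5], [-0.2, 0.1], [0.3, 0.1], [-0.1, -0.3], [-0.2, 0.1], [0.1, 0.0], [-0.0, -0.3]]
all
[ 0.4555 -0.2891  0.1836] rms 0.331581279366722
[[-0.4, 0.0], [0.3, -0.2], [0.4, -0.0], [-0.6, 0.6], [-0.7, 0.4], [0.4, -0.1], [0.1, -0.7], [-0.7, -0.1], [-0.1, 0.2], [0.2, -0.2], [-0.0, -0.5], [0.2, 0.6], [0.1, 0.2], [0.5, -0.3], [-0.3, 0.1], [0.2, -0.0], [-0.2, -0.4], [0.3, -0.0], [-0.3, 0.3], [-0.1, 0.1], [-0.3, 0.0], [-0.0, -0.1], [-0.1, -0.4], [0.3, 0.3], [-0.5, -0.2], [0.1, 0.3]]
[ 0.5057  0.2764 -0.2075] rms 0.5618034217141364
[[-0.3, -1.0], [0.2, -0.5], [0.0, 0.9], [0.1, 0.6]]
```

```bash
cat >>h.py <<'E'
from scipy.spatial.transform import Rotation as Ro
FX,FY,FA=.5822,-.0098,.0679
def fix(x,y): return np.array([FX+np.cos(FA)*x-np.sin(FA)*y,FY+np.sin(FA)*x+np.cos(FA)*y])
def infix(P):
    d=np.array(P[:2])-[FX,FY]; return np.array([np.cos(FA)*d[0]+np.sin(FA)*d[1],-np.sin(FA)*d[0]+np.cos(FA)*d[1]])
RX,RY,RA=.4555,-.2891,.1836
def rack(x,y): return np.array([RX+np.cos(RA)*x-np.sin(RA)*y,RY+np.sin(RA)*x+np.cos(RA)*y])
def plan(pos,yaw):
    """pos target xyz; yaw = world angle of tool y axis (mod pi). prints turn first then shift in post-turn axes"""
    st=r.read_state(); q=st["ee_rot"]; R=Ro.from_quat(np.r_[q[1:],q[0]])
    M=R.as_matrix(); cy=np.arctan2(M[1,1],M[0,1])
    d=(yaw-cy+np.pi/2)%np.pi-np.pi/2   # world yaw change; tool z down => turn = -d
    M2=(R*Ro.from_euler('z',-d)).as_matrix()
    sh=M2.T@(np.array(pos)-st["eef_pos"])
    print("t",round(st["t"],2),"eef",np.round(st["eef_pos"],4),"toolz",np.round(M[:,2],3),"yaw",round(cy,4),"w",round(st["width"],3),"F",np.round(st["wrist_force"],1),"j6",round(st["joint_pos"][5],2))
    print("turn units",round(-d/np.pi,4),"shift units after turn",np.round(sh/.6,4),"shift before turn",np.round(M.T@(np.array(pos)-st["eef_pos"])/.6,4))
E
python3 - <<'E'
from h import *
s=load("side",0);t=load("top",0)
for c,uv in((t,(271.6,188.8)),(s,(261,196.8))):
    P=back(c,uv,.072); print(P,infix(P))
b=fix(0,13.4e-3);print(b)
plan([*b,.15],FA)
for n,uv,z in(("dialbase",(334,140),.02),("ring",(285.5,238),.014),("bottle",(390,154),.12)): print(n,back(t,uv,z))
E
```

```text
[0.58281344 0.00230886 0.072     ] [0.00143359 0.01203933]
[0.58319004 0.00231149 0.072     ] [0.0018095  0.01201641]
[0.58129084 0.00356912]
t 0.1 eef [0.2185 0.5045 0.2308] toolz [-0.001 -0.001 -1.   ] yaw 1.162 w 1.003 F [-0.3  0.2 -0.7] j6 -0.22
turn units 0.3483 shift units after turn [-0.8738  0.5467  0.135 ] shift before turn [-0.8868 -0.5255  0.135 ]
dialbase [ 0.75394183 -0.22683979  0.02      ]
ring [ 0.4103234  -0.04320235  0.014     ]
bottle [ 0.68500727 -0.39412823  0.12      ]
```

Emit:
{"op": "jog_arm", "data": {"plan": "-0.085 -0.05 0 0 -1;-0.085 -0.05 0 0 -1;-0.085 -0.05 0 0 -1;-0.085 -0.05 0 0 -1;-0.085 -0.05 0 0 -1"}}

```text
t: 0.72
eef_pos: [0.3937, 0.264, 0.2312]
ee_rot: [-0.0, 0.203, 0.979, -0.0]
wrist_force: [1.1, 0.5, 0.0]
width: 1.008
```

Emit:
{"op": "jog_arm", "data": {"plan": "0 0 0 0.05 -1;0 0 0 0.05 -1;0 0 0 0.05 -1;0 0 0 0.05 -1;0 0 0 0.05 -1"}}

```text
t: 1.35
eef_pos: [0.3928, 0.2656, 0.231]
ee_rot: [-0.0, 0.564, 0.826, -0.0]
wrist_force: [-0.3, 0.3, -0.6]
width: 1.0
```

Emit:
{"op": "jog_arm", "data": {"plan": "0 0 0 0.05 -1;0 0 0 0.048 -1;0 0 0 0 -1"}}

```text
t: 1.72
eef_pos: [0.3929, 0.2656, 0.2311]
ee_rot: [-0.0, 0.682, 0.731, -0.0]
wrist_force: [-0.2, 0.3, -0.1]
width: 1.002
```

```bash
python3 -c "
from h import *
plan([.583,.0023,.13],FA)"
```

```text
t 1.73 eef [0.3929 0.2656 0.2311] toolz [-0.001 -0.    -1.   ] yaw 0.0701 w 1.002 F [-0.2  0.3 -0.1] j6 0.27
turn units 0.0007 shift units after turn [-0.4593  0.2865  0.1684] shift before turn [-0.4599  0.2855  0.1684]
```

Emit:
{"op": "jog_arm", "data": {"plan": "-0.08 0.05 0 0 -1;-0.08 0.05 0 0 -1;-0.08 0.05 0 0 -1;-0.08 0.05 0 0 -1;-0.08 0.05 0 0 -1"}}

```text
t: 2.35
eef_pos: [0.5599, 0.0348, 0.2312]
ee_rot: [-0.0, 0.681, 0.732, -0.0]
wrist_force: [0.7, 0.6, 0.1]
width: 0.999
```

Emit:
{"op": "jog_arm", "data": {"plan": "-0.06 0.0365 0.05 0 -0.5;0 0 0.06 0 -0.3;0 0 0.0584 0 -0.2;0 0 0 0 -0.2;0 0 0 0 -0.2"}}

```text
t: 2.98
eef_pos: [0.5841, 0.0021, 0.1317]
ee_rot: [0.001, 0.682, 0.732, 0.001]
wrist_force: [0.6, -0.4, 0.7]
width: 0.596
```

```bash
python3 -c "
from h import *
plan([.583,.0023,.041],FA)
s=shot('side',1);crop(s,215,140,90,110,'s1',5.4)"
```

```text
t 2.98 eef [0.5841 0.0021 0.1317] toolz [ 0.002 -0.    -1.   ] yaw 0.0703 w 0.596 F [ 0.6 -0.4  0.7] j6 -0.27
turn units 0.0008 shift units after turn [ 0.0005 -0.0021  0.1512] shift before turn [ 0.0005 -0.0021  0.1512]
```

View pics/s1.png

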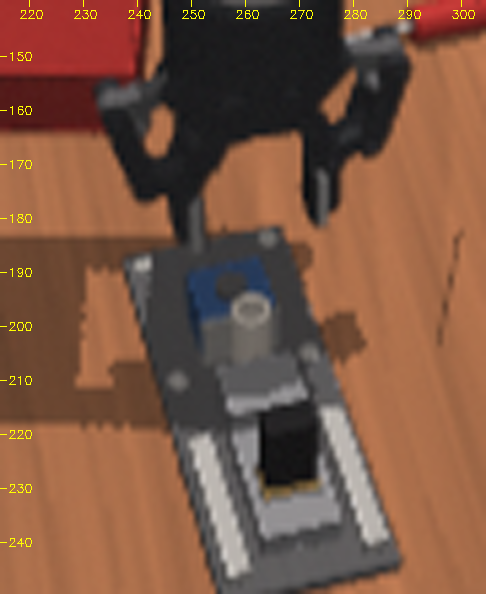

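The fingers, with tips at about (250,185) and (274,180), straddle the bushing ring at (261,197). Next I descend and grip.

Emit:
{"op": "jog_arm", "data": {"plan": "0 -0.002 0.05 0 -0.2;0 0 0.05 0 -0.2;0 0 0.05 0 -0.2;0 0 0 0 -0.2;0 0 0 0 1"}}

```text
t: 3.65
eef_pos: [0.5832, 0.0019, 0.0422]
ee_rot: [0.001, 0.682, 0.731, 0.001]
wrist_force: [-0.3, 0.3, 0.8]
width: 0.4
```

Emit:
{"op": "jog_arm", "data": {"plan": "0 0 0 0 1;0 0 0 0 1;0 0 0 0 1;0 0 0 0 1"}}

```text
t: 4.15
eef_pos: [0.5831, 0.002, 0.042]
ee_rot: [0.001, 0.682, 0.731, 0.001]
wrist_force: [-1.2, 0.4, 7.4]
width: 0.208
```

Emit:
{"op": "jog_arm", "data": {"plan": "0 0 -0.03 0 1;0 0 -0.06 0 1;0 0 -0.08 0 1;0 0 -0.08 0 1;0 0 0 0 1"}}

```text
t: 4.78
eef_pos: [0.5837, 0.0018, 0.1947]
ee_rot: [0.004, 0.682, 0.731, 0.002]
wrist_force: [-0.5, -0.3, -1.0]
width: 0.212
```

```bash
python3 -c "
from h import *
plan([.506,.276,.16],FA)
s=shot('side',2);crop(s,215,100,90,150,'s2',4)"
```

```text
t 4.78 eef [0.5837 0.0018 0.1947] toolz [ 0.009 -0.002 -1.   ] yaw 0.0689 w 0.212 F [-0.5 -0.3 -1. ] j6 -0.27
turn units 0.0003 shift units after turn [ 0.4649 -0.0986  0.0559] shift before turn [ 0.465  -0.0981  0.0559]
```

View pics/s2.png

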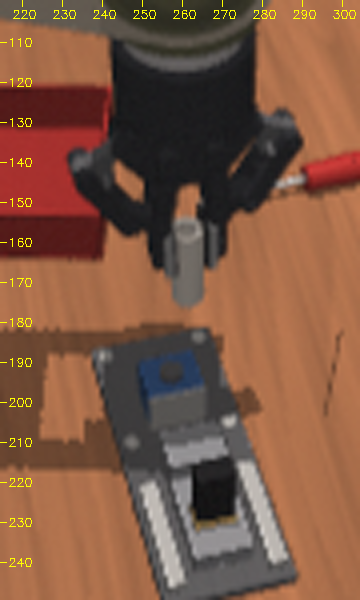

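The bushing hangs in the fingers at about (261,165). I carry it to the box.

Emit:
{"op": "jog_arm", "data": {"plan": "0.093 -0.02 0 0 1;0.093 -0.02 0 0 1;0.093 -0.02 0 0 1;0.093 -0.02 0 0 1;0.093 -0.018 0.01 0 1"}}

```text
t: 5.45
eef_pos: [0.5033, 0.2778, 0.1833]
ee_rot: [-0.0, 0.682, 0.731, -0.001]
wrist_force: [1.0, 0.8, -0.0]
width: 0.213
```

Emit:
{"op": "jog_arm", "data": {"plan": "0 0 0.06 0 1;0 0 0.09 0 1;0 0 0.065 0 1;0 0 0 0 1;0 0 0 0 0"}}

```text
t: 6.08
eef_pos: [0.505, 0.2765, 0.0563]
ee_rot: [0.0, 0.682, 0.731, 0.001]
wrist_force: [0.4, 0.7, 0.2]
width: 0.41
```

Emit:
{"op": "jog_arm", "data": {"plan": "0 0 0 0 0;0 0 0 0 0;0 0 -0.04 0 0;0 0 -0.08 0 0;0 0 -0.08 0 0"}}

```text
t: 6.7
eef_pos: [0.5043, 0.2763, 0.1772]
ee_rot: [0.0, 0.682, 0.731, 0.0]
wrist_force: [0.6, -0.7, 0.4]
width: 0.499
```

```bash
python3 -c "
from h import *
p=rack(0,.034);print(p)
plan([*p,.16],RA)
s=shot('side',3);crop(s,180,90,100,90,'s3',6)"
```

```text
[ 0.44929261 -0.25567144]
t 6.7 eef [0.5043 0.2763 0.1772] toolz [ 0.  0. -1.] yaw 0.0687 w 0.499 F [ 0.6 -0.7  0.4] j6 0.23
turn units -0.0366 shift units after turn [-0.8549 -0.252   0.0286] shift before turn [-0.8782 -0.1523  0.0286]
```

View pics/s3.png

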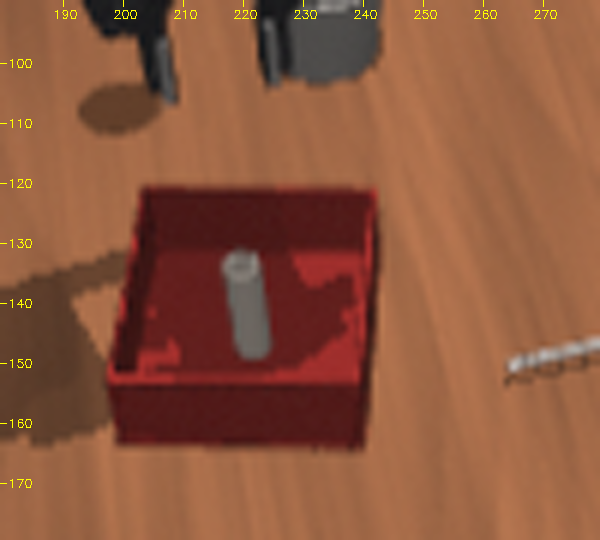

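The bushing stands in the box at about (220,140). Next I move over the first rack slot, the one nearest the fixture.

Emit:
{"op": "jog_arm", "data": {"plan": "0 0 0 -0.0366 -0.2;-0.095 -0.028 0 0 -0.2;-0.095 -0.028 0 0 -0.2;-0.095 -0.028 0 0 -0.2;-0.095 -0.028 0 0 -0.2"}}

```text
t: 7.38
eef_pos: [0.4796, 0.0382, 0.1758]
ee_rot: [0.001, 0.639, 0.769, 0.0]
wrist_force: [1.0, -0.6, 0.1]
width: 0.601
```

Emit:
{"op": "jog_arm", "data": {"plan": "-0.095 -0.028 0 0 -0.2;-0.095 -0.028 0 0 -0.2;-0.095 -0.028 0 0 -0.2;-0.095 -0.028 0 0 -0.2;-0.095 -0.028 0 0 -0.2"}}

```text
t: 8.0
eef_pos: [0.449, -0.2577, 0.1759]
ee_rot: [0.001, 0.639, 0.769, 0.0]
wrist_force: [1.0, 0.1, 0.7]
width: 0.597
```

Emit:
{"op": "jog_arm", "data": {"plan": "0 0 0.04 0 -0.2;0 0 0 0 -0.2;0 0 0 0 -0.2"}}

```text
t: 8.38
eef_pos: [0.4498, -0.2552, 0.1522]
ee_rot: [0.001, 0.639, 0.769, -0.0]
wrist_force: [-1.3, 0.2, 0.2]
width: 0.6
```

```bash
python3 -c "
from h import *
p=rack(0,.034);print(p)
plan([*p,.05],RA)
s=shot('side',4);crop(s,195,230,80,120,'s4',5);t=shot('top',4);crop(t,310,190,70,50,'t4',11)"
```

```text
[ 0.44929261 -0.25567144]
t 8.38 eef [ 0.4498 -0.2552  0.1522] toolz [ 0.001 -0.001 -1.   ] yaw 0.1847 w 0.6 F [-1.3  0.2  0.2] j6 -0.93
turn units 0.0003 shift units after turn [-0.0004 -0.0011  0.1704] shift before turn [-0.0004 -0.0011  0.1704]
```

View pics/s4.png

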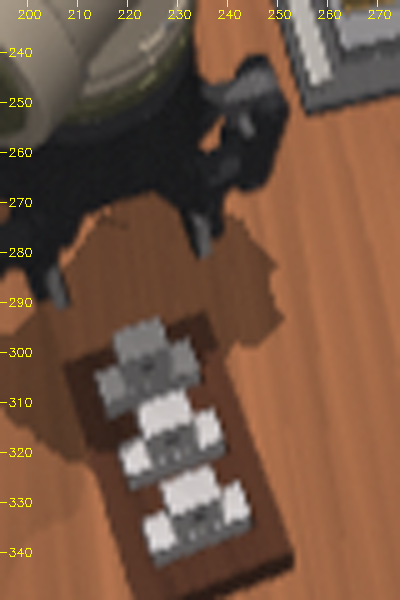

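View pics/t4.png

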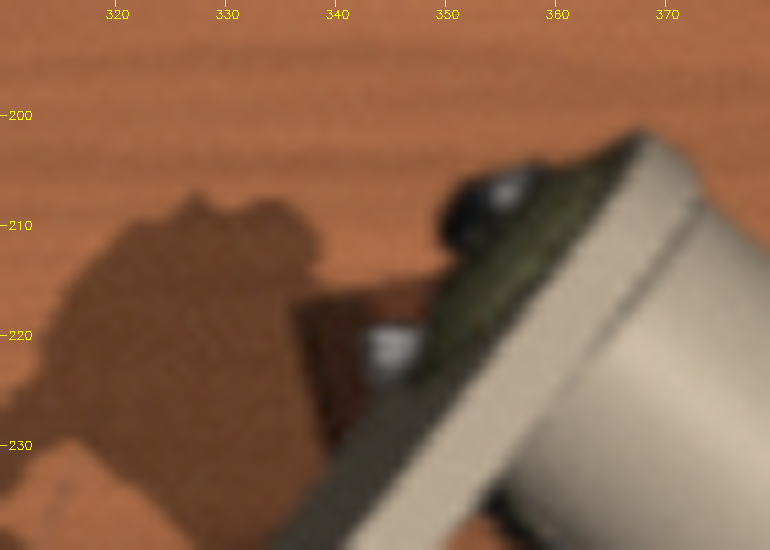

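The fingers, with tips at about (206,286) and (235,276), straddle the first shim. The side view shows nothing in the way.

Emit:
{"op": "jog_arm", "data": {"plan": "0 -0.001 0.06 0 -0.2;0 0 0.06 0 -0.2;0 0 0.049 0 -0.2;0 0 0 0 -0.2;0 0 0 0 1"}}

```text
t: 9.1
eef_pos: [0.4496, -0.2561, 0.0513]
ee_rot: [0.001, 0.639, 0.769, -0.0]
wrist_force: [0.6, -1.1, -0.6]
width: 0.407
```

Emit:
{"op": "jog_arm", "data": {"plan": "0 0 0 0 1;0 0 0 0 1;0 0 0 0 1;0 0 0 0 1"}}

```text
t: 9.6
eef_pos: [0.4495, -0.2562, 0.0513]
ee_rot: [0.002, 0.639, 0.769, -0.0]
wrist_force: [-1.2, 1.1, 7.4]
width: 0.243
```

```bash
python3 -c "
from h import *
p=rack(0,.034)
plan([*p,.05],RA)
s=shot('side',5);crop(s,195,250,80,100,'s5',6)"
```

```text
t 9.6 eef [ 0.4495 -0.2562  0.0513] toolz [ 0.002 -0.002 -1.   ] yaw 0.1837 w 0.243 F [-1.2  1.1  7.4] j6 -0.93
turn units 0.0 shift units after turn [ 0.001  -0.0002  0.0022] shift before turn [ 0.001  -0.0002  0.0022]
```

View pics/s5.png

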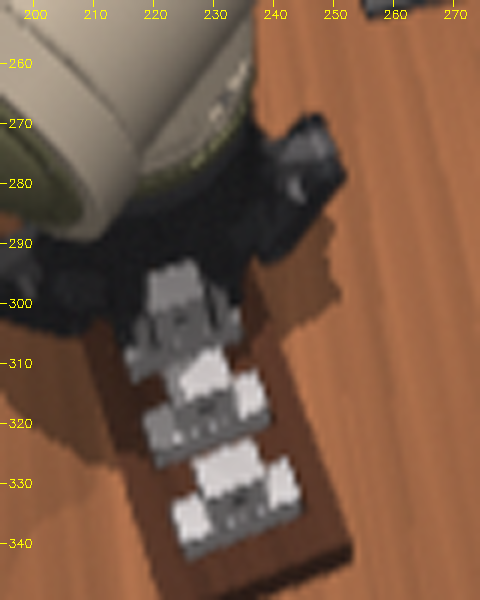

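The tab is gripped at 0.243 opening, consistent with 22 mm. I lift straight up.

Emit:
{"op": "jog_arm", "data": {"plan": "0 0 -0.02 0 1;0 0 -0.03 0 1;0 0 -0.06 0 1;0 0 -0.08 0 1;0 0 -0.01 0 1"}}

```text
t: 10.28
eef_pos: [0.4498, -0.2565, 0.1736]
ee_rot: [0.003, 0.639, 0.769, -0.0]
wrist_force: [0.7, -0.3, -2.0]
width: 0.241
```

```bash
python3 -c "
from h import *
plan([*fix(0,.0135),.165],FA)
s=shot('side',6);crop(s,195,220,80,120,'s6',5)"
```

```text
t 10.28 eef [ 0.4498 -0.2565  0.1736] toolz [ 0.005 -0.005 -1.   ] yaw 0.1838 w 0.241 F [ 0.7 -0.3 -2. ] j6 -0.93
turn units 0.0369 shift units after turn [0.4178 0.248  0.0135] shift before turn [0.3863 0.2947 0.0135]
```

View pics/s6.png

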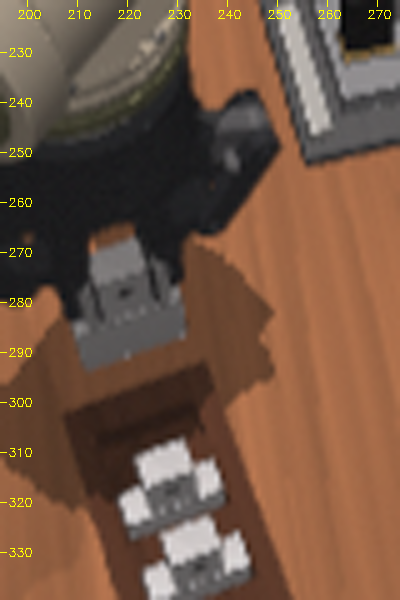

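The shim hangs upright in the fingers, and the other two stay in their slots at about (230,320) and (233,335). I carry it over the gap.

Emit:
{"op": "jog_arm", "data": {"plan": "0 0 0 0.0369 1;0.084 0.05 0 0 1;0.084 0.05 0 0 1;0.084 0.05 0 0 1;0.084 0.05 0 0 1"}}

```text
t: 10.95
eef_pos: [0.555, -0.0446, 0.1688]
ee_rot: [-0.001, 0.683, 0.731, -0.001]
wrist_force: [0.8, -0.4, -1.0]
width: 0.249
```

Emit:
{"op": "jog_arm", "data": {"plan": "0.082 0.048 0 0 1;0 0 0.03 0 1;0 0 0 0 1;0 0 0 0 1"}}

```text
t: 11.45
eef_pos: [0.5802, 0.004, 0.1519]
ee_rot: [-0.0, 0.683, 0.73, -0.0]
wrist_force: [0.2, -0.8, -0.6]
width: 0.243
```

```bash
python3 -c "
from h import *
plan([*fix(0,.013),.056],FA)
s=shot('side',7);crop(s,225,140,80,115,'s7',5.2);t=shot('top',7);crop(t,235,150,80,60,'t7',10)"
```

```text
t 11.45 eef [0.5802 0.004  0.1519] toolz [-0.001  0.    -1.   ] yaw 0.0669 w 0.243 F [ 0.2 -0.8 -0.6] j6 -0.26
turn units -0.0003 shift units after turn [-0.0015  0.0019  0.1598] shift before turn [-0.0015  0.0019  0.1598]
```

View pics/s7.png

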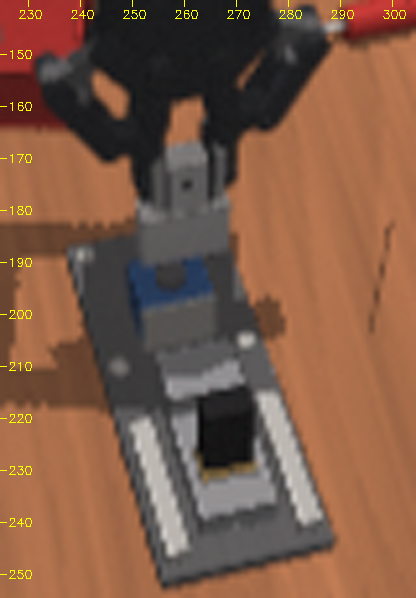

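```bash
python3 -c "
from h import *
s=load('side',7);st=r.read_state();e=st['eef_pos'];l=infix(e);print(l)
b=e[2]-.0433
for x,y,z in((-.022,-.007,b),(.022,-.007,b),(-.022,-.007,b+.035),(.022,-.007,b+.035),(-.011,-.007,b+.07),(.011,-.007,b+.07)):
  P=fix(l[0]+x,l[1]+y); u=proj(s,[*P,z])[0]; print(np.round(u,1),((u-[225,140]+.5)*5.2).astype(int))
"
```

```text
[-0.00091374  0.01374551]
[252.1 191.5] [143 270]
[268.7 188. ] [229 252]
[251.8 182.8] [141 224]
[268.8 179.2] [230 206]
[255.8 172.6] [162 171]
[264.6 170.8] [208 162]
```

The predicted shim outline matches the picture to within about 1 px, so I lower it into the gap.

Emit:
{"op": "jog_arm", "data": {"plan": "-0.001 0.002 0.04 0 1;0 0 0.04 0 1;0 0 0.03 0 1;0 0 0.025 0 1;0 0 0 0 1"}}

```text
t: 12.18
eef_pos: [0.5812, 0.0038, 0.0703]
ee_rot: [-0.001, 0.683, 0.73, -0.0]
wrist_force: [-0.6, -0.4, -0.3]
width: 0.245
```

```bash
python3 -c "
from h import *
plan([*fix(0,.013),.056],FA);print(infix(r.read_state()['eef_pos']))
s=shot('side',8);crop(s,225,150,80,105,'s8',5.5);t=shot('top',8);crop(t,235,150,80,60,'t8',10)"
```

```text
t 12.18 eef [0.5812 0.0038 0.0703] toolz [-0.001  0.    -1.   ] yaw 0.0673 w 0.245 F [-0.6 -0.4 -0.3] j6 -0.26
turn units -0.0002 shift units after turn [-0.001   0.0001  0.0238] shift before turn [-0.001   0.0001  0.0238]
[-4.68481592e-05  1.35967410e-02]
```

View pics/s8.png

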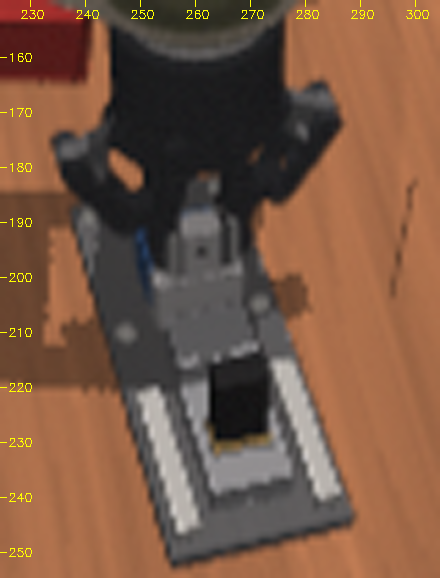

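The shim is between the faces with no contact force. I lower the last 14 mm.

Emit:
{"op": "jog_arm", "data": {"plan": "0 0 0.012 0 1;0 0 0.008 0 1;0 0 0.005 0 1;0 0 0 0 1;0 0 0 0 1"}}

```text
t: 12.9
eef_pos: [0.5816, 0.0041, 0.056]
ee_rot: [0.0, 0.683, 0.731, 0.0]
wrist_force: [-1.2, 0.4, 0.5]
width: 0.239
```

Emit:
{"op": "jog_arm", "data": {"plan": "0 0 0 0 0.3;0 0 0 0 0.1;0 0 0 0 0;0 0 0 0 0;0 0 0 0 0"}}

```text
t: 13.52
eef_pos: [0.5816, 0.004, 0.0559]
ee_rot: [0.0, 0.683, 0.731, -0.0]
wrist_force: [-0.3, 0.7, 0.1]
width: 0.499
```

Emit:
{"op": "jog_arm", "data": {"plan": "0 0 -0.02 0 0;0 0 -0.05 0 0;0 0 -0.08 0 0;0 0 -0.05 0 0;0 0 0 0 0"}}

```text
t: 14.15
eef_pos: [0.5825, 0.0039, 0.179]
ee_rot: [0.002, 0.683, 0.731, 0.002]
wrist_force: [0.6, -0.1, -1.2]
width: 0.498
```

```bash
python3 -c "
from h import *
plan([*fix(0,-.065-.008-.0145-.035),.165],FA+np.pi/2)
s=shot('side',9);crop(s,225,150,80,105,'s9',5.5)"
```

```text
t 14.15 eef [0.5825 0.0039 0.179 ] toolz [ 0.006 -0.001 -1.   ] yaw 0.0679 w 0.498 F [ 0.6 -0.1 -1.2] j6 -0.26
turn units -0.5 shift units after turn [ 0.0022 -0.2269  0.0236] shift before turn [-0.2269 -0.0022  0.0236]
```

View pics/s9.png

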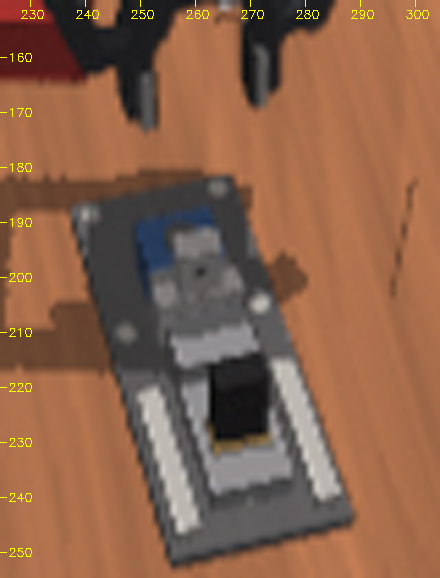

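The shim stands upright between anvil and jaw at about (261,200). Next I go behind the handle with the fingers shut, pushing with the flat sides of both fingers.

```bash
python3 -c "
from h import *
plan([*fix(0,-.104),.05],FA)"
```

```text
t 14.2 eef [0.5817 0.004  0.177 ] toolz [ 0.002 -0.    -1.   ] yaw 0.0678 w 0.502 F [-0.2  1.  -0.3] j6 -0.26
turn units -0.0 shift units after turn [-0.1963 -0.0012  0.2117] shift before turn [-0.1963 -0.0012  0.2117]
```

Emit:
{"op": "jog_arm", "data": {"plan": "-0.066 -0.001 0 0 1;-0.066 0 0 0 1;-0.065 0 0 0 1;0 0 0 0 1;0 0 0.05 0 1"}}

```text
t: 14.82
eef_pos: [0.5895, -0.1139, 0.1463]
ee_rot: [0.001, 0.683, 0.731, 0.001]
wrist_force: [-0.4, 0.4, -0.4]
width: 0.005
```

Emit:
{"op": "jog_arm", "data": {"plan": "0 0 0.06 0 1;0 0 0.06 0 1;0 0 0.04 0 1;0 0 0 0 1;0 0 0 0 1"}}

```text
t: 15.45
eef_pos: [0.5893, -0.1136, 0.0507]
ee_rot: [0.0, 0.683, 0.731, 0.0]
wrist_force: [0.2, -1.4, 0.2]
width: -0.0
```

```bash
python3 -c "
from h import *
plan([*fix(0,-.0615),.05],FA);print(infix(r.read_state()['eef_pos']))
s=shot('side',10);crop(s,225,150,80,115,'s10',5.2)"
```

```text
t 15.45 eef [ 0.5893 -0.1136  0.0507] toolz [ 0.001 -0.    -1.   ] yaw 0.0683 w -0.0 F [ 0.2 -1.4  0.2] j6 -0.46
turn units 0.0001 shift units after turn [ 0.0708 -0.0001  0.0011] shift before turn [ 0.0708 -0.0001  0.0011]
[ 6.7462370e-05 -1.0400748e-01]
```

View pics/s10.png

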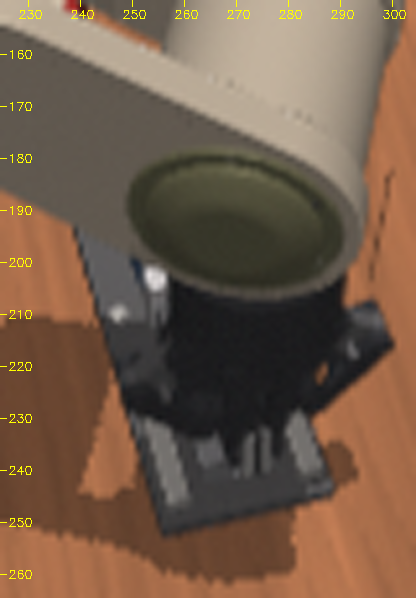

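The shut fingers are behind the handle, with tips at about (268,240). I push slowly and watch the force.

Emit:
{"op": "jog_arm", "data": {"plan": "0.015 0 0 0 1;0.015 0 0 0 1;0.005 0 0 0 1;0.005 0 0 0 1;0 0 0 0 1"}}

```text
t: 16.12
eef_pos: [0.5875, -0.0902, 0.0501]
ee_rot: [0.0, 0.683, 0.731, -0.0]
wrist_force: [-0.2, -1.2, 2.1]
width: 0.001
```

Emit:
{"op": "jog_arm", "data": {"plan": "0.004 0 0 0 1;0.004 0 0 0 1;0.003 0 0 0 1;0.003 0 0 0 1;0 0 0 0 1"}}

```text
t: 16.75
eef_pos: [0.5869, -0.0816, 0.05]
ee_rot: [0.0, 0.683, 0.731, 0.0]
wrist_force: [-0.1, -3.3, 2.3]
width: 0.003
```

Emit:
{"op": "jog_arm", "data": {"plan": "0.003 0 0 0 1;0.003 0 0 0 1;0.002 0 0 0 1;0.002 0 0 0 1;0 0 0 0 1"}}

```text
t: 17.38
eef_pos: [0.5865, -0.0758, 0.05]
ee_rot: [0.0, 0.683, 0.731, -0.0]
wrist_force: [-0.3, -5.6, 4.5]
width: -0.003
```

```bash
python3 -c "
from h import *
plan([*fix(0,-.0615),.05],FA);print(infix(r.read_state()['eef_pos']))
s=shot('side',11);t=shot('top',11);crop(s,225,150,80,115,'s11',5.2);crop(t,235,160,80,60,'t11',10)"
```

```text
t 17.38 eef [ 0.5865 -0.0758  0.05  ] toolz [ 0.    -0.001 -1.   ] yaw 0.0678 w -0.003 F [-0.3 -5.6  4.5] j6 -0.4
turn units -0.0 shift units after turn [ 0.0078  0.0003 -0.    ] shift before turn [ 0.0078  0.0003 -0.    ]
[-0.0001935  -0.06617568]
```

View pics/s11.png

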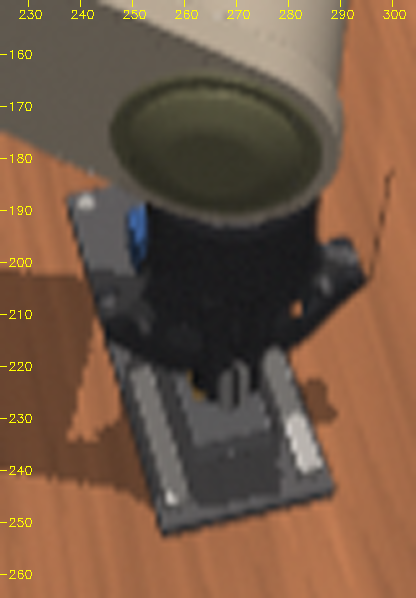

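View pics/t11.png

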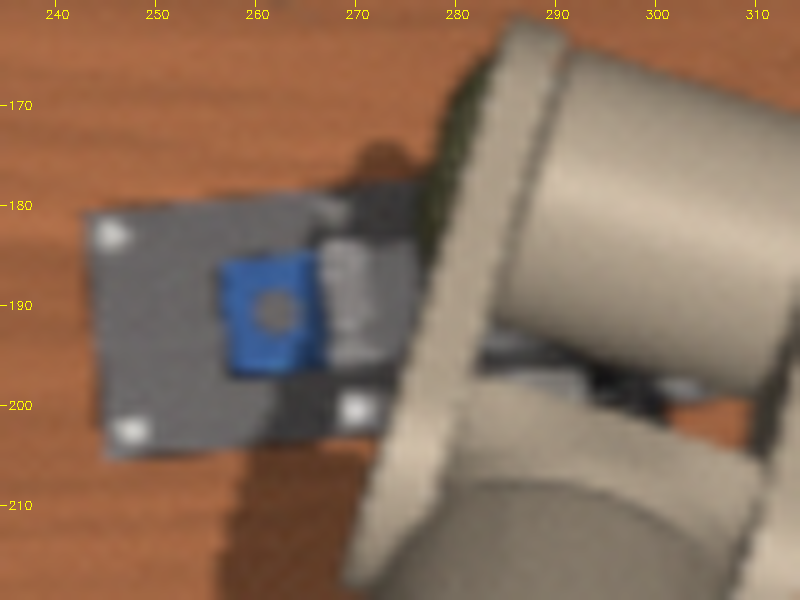

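The shim at about (269,190) now touches the anvil and the jaw follows it. The push force is 5.6 N, so the lead is only about 4.7 mm. I push further.

Emit:
{"op": "jog_arm", "data": {"plan": "0.002 0 0 0 1;0.002 0 0 0 1;0.002 0 0 0 1;0.001 0 0 0 1;0 0 0 0 1"}}

```text
t: 18.1
eef_pos: [0.5863, -0.0725, 0.05]
ee_rot: [0.001, 0.683, 0.731, -0.001]
wrist_force: [-0.4, -9.5, 3.7]
width: 0.001
```

Emit:
{"op": "jog_arm", "data": {"plan": "0.001 0 0 0 1;0.001 0 0 0 1;0 0 0 0 1;0 0 0 0 1"}}

```text
t: 18.6
eef_pos: [0.5862, -0.0715, 0.05]
ee_rot: [0.001, 0.683, 0.731, -0.001]
wrist_force: [0.2, -10.7, 3.9]
width: 0.004
```

```bash
python3 -c "
from h import *
plan([*fix(0,-.0615),.05],FA);print(infix(r.read_state()['eef_pos']))
s=shot('side',12);t=shot('top',12)
for i in range(4): r.read_camera('top');print(np.round(r.read_state()['wrist_force'],2))
crop(t,235,160,80,60,'t12',10)"
```

```text
t 18.6 eef [ 0.5862 -0.0715  0.05  ] toolz [ 0.001 -0.002 -1.   ] yaw 0.0676 w 0.004 F [  0.2 -10.7   3.9] j6 -0.39
turn units -0.0001 shift units after turn [0.0006 0.0003 0.0001] shift before turn [0.0006 0.0003 0.0001]
[-0.00016427 -0.06188105]
[ -1.03 -10.56   3.16]
[ -1.41 -10.92   3.27]
[ -0.57 -10.7    3.27]
[ -1.25 -10.44   2.5 ]
```

View pics/t12.png

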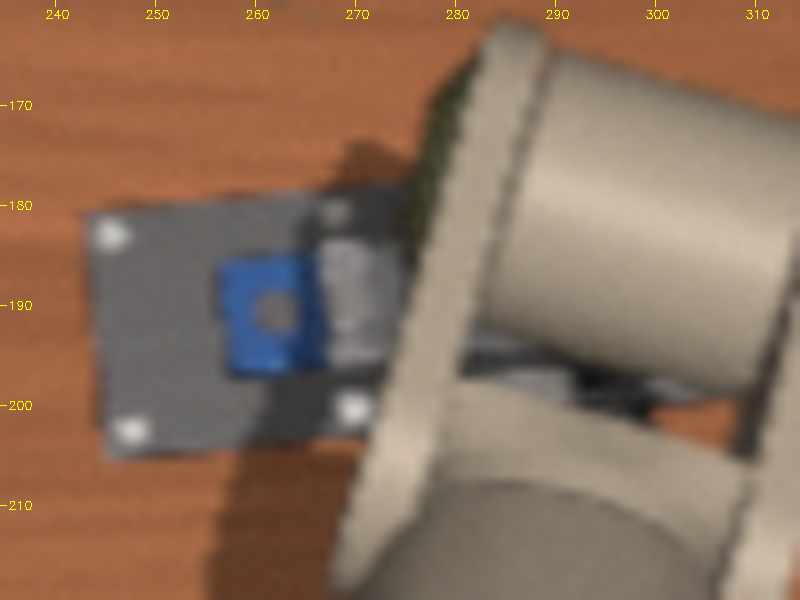

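The force rises at 1.2 N per mm, so the jaw is stopped on the shim with about 9 mm of lead. The shim at (269,190) is square against the anvil. One last look at the box, the rack and the whole bench.

```bash
python3 -c "
from h import *
t=load('top',12);s=load('side',12);cv2.imwrite('pics/s12.png',cv2.resize(s['pixels'][:,:,::-1],(800,600)))"
```

```text
(no output)
```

View pics/s12.png

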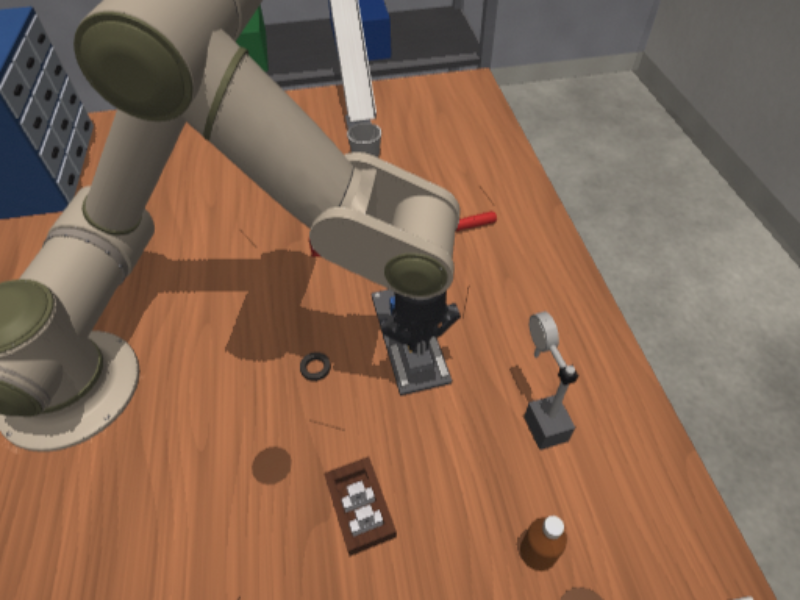

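The ring (315,366), gauge (550,420), bottle (545,540), screwdriver (475,220) and two shims in the rack (360,508) are all where they started. I hand in.

```bash
python3 -c "
from h import *
print(r.read_state()['wrist_force']);r.close_job()"
```

```text
[ -1.24870224 -10.43706352   2.50369159]
the job is handed in; nothing more can be done
```

I put the bushing in the reject box, clamped one shim against the anvil, and handed in at about 19 s while still holding the handle pushed. No verdict was reported.

- **Bushing:** after release it stood upright inside the red box. The arm hid the box in the last picture, so I did not see it again after that.
- **Shims:** the gap measured about 27 mm, so one 14 mm shim was enough for the jaw to clamp within its travel. I took the one from the slot nearest the fixture; the other two are still in the rack.
- **Clamp:** the push on the handle held steady at about 10.5 N. It rose about 1.2 N per mm at the end, which puts the lead at about 9 mm with the jaw stopped on the shim. The top view showed the shim square against the anvil, although the arm hid the jaw's contact face.
- **Other things on the bench:** the ring, gauge, bottle and screwdriver looked unmoved in the last picture. I did not look into the cup to check the ball, but nothing went near it.

No check failed or disagreed.

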